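# Smooth down the sealing tabs of an imaging chamber

### The job

On the chamber with the amber window, start at the red dot and run your fingertips along the L-shaped row of green sealing tabs, round the corner to its end, folding the six tabs down level one after another with a light touch. Nothing is to be gripped or lifted: keep your fingers off the amber window, do not touch the blue-windowed chamber at all, and leave the metal weights and all else on the bench where they stand.

Things in the scene. Friction and masses are not known exactly. Their poses are not given: they have to be found in the camera images.
- stage: fixed grey heated stage 150 x 370 x 30 mm (x, y, z of its frame) on the table; origin at the centre of its underside. Two bays with aluminium rims 8 mm high, centred at y = -90 and +90 mm, hold one chamber each with about 1 mm of play; the chambers keep the stage's yaw (x axis of a chamber along the stage's x). Which chamber is in which bay varies.
- amber: black imaging chamber with an amber window, 110 x 150 mm (x, y), loose in its bay; origin at the centre of its underside, 30 mm above the table; the slippery top of its frame is at z = 22 mm (21.5 under tabs 5, 6). Six green tabs on it form an L: tabs 1 to 4 along +y at x = -42 mm (hinges at y = -58, -29, 0, 29), then tabs 5 and 6 along +x at y = 62 mm (hinges at x = -25, 4)
- amber_dot (a point): red dot 9 mm wide on the frame of the amber chamber, at (-42, -67, 22) mm of it, just before tab 1. Every tab has its hinge on the side towards the dot along the L, and its free end further on stands up about 7 mm: a fingertip sliding along the L from the dot 0 to 2 mm above the frame rides onto each tab from its hinge and folds it down
- amber_window: the amber window of that chamber, 65 x 107 mm (x, y), 4 mm thick, its top 2 mm below the frame's top; it fills x = -20 to 45, y = -65 to 42 mm of the chamber, so the flat frame is 35 mm wide (x = -55 to -20) under tabs 1 to 4 and 33 mm wide (y = 42 to 75) under tabs 5 and 6; origin at the centre of its underside
- blue: second chamber, the same in everything but its blue window, in the other bay; its tabs stand up and stay so; origin at the centre of its underside
- amber_end1 (a point): where the middle of the free end of tab 1 of the amber chamber lies, at its top, when the tab is level: 24 mm from its hinge, 22.4 mm above the chamber underside, 0.4 mm above the frame (a point of the chamber, it does not move with the tab). The tab is 24 x 14 x 2 mm with a white line across its free end
- amber_end2 (a point): where the middle of the free end of tab 2 of the amber chamber lies, at its top, when the tab is level: 24 mm from its hinge, 22.4 mm above the chamber underside, 0.4 mm above the frame (a point of the chamber, it does not move with the tab). The tab is 24 x 14 x 2 mm with a white line across its free end
- amber_end3 (a point): where the middle of the free end of tab 3 of the amber chamber lies, at its top, when the tab is level: 24 mm from its hinge, 22.4 mm above the chamber underside, 0.4 mm above the frame (a point of the chamber, it does not move with the tab). The tab is 24 x 14 x 2 mm with a white line across its free end
- amber_end4 (a point): where the middle of the free end of tab 4 of the amber chamber lies, at its top, when the tab is level: 24 mm from its hinge, 22.4 mm above the chamber underside, 0.4 mm above the frame (a point of the chamber, it does not move with the tab). The tab is 24 x 14 x 2 mm with a white line across its free end
- amber_end5 (a point): where the middle of the free end of tab 5 of the amber chamber lies, at its top, when the tab is level: 24 mm from its hinge, 22.4 mm above the chamber underside, 0.4 mm above the frame (a point of the chamber, it does not move with the tab). The tab is 24 x 14 x 2 mm with a white line across its free end
- amber_end6 (a point): where the middle of the free end of tab 6 of the amber chamber lies, at its top, when the tab is level: 24 mm from its hinge, 22.4 mm above the chamber underside, 0.4 mm above the frame (a point of the chamber, it does not move with the tab). The tab is 24 x 14 x 2 mm with a white line across its free end
- amber_tab1 (a joint): angle of tab 1 of the amber chamber, rad: 0 to 0.04 at the start (standing up), 0.30 when level, 0.32 at its stop; about 0.5 N at the free end folds it, more towards the hinge (3 N at 4 mm from it); it has friction, no spring, and stays where it is left
- amber_tab2 (a joint): angle of tab 2 of the amber chamber, rad: 0 to 0.04 at the start (standing up), 0.30 when level, 0.32 at its stop; about 0.5 N at the free end folds it, more towards the hinge (3 N at 4 mm from it); it has friction, no spring, and stays where it is left
- amber_tab3 (a joint): angle of tab 3 of the amber chamber, rad: 0 to 0.04 at the start (standing up), 0.30 when level, 0.32 at its stop; about 0.5 N at the free end folds it, more towards the hinge (3 N at 4 mm from it); it has friction, no spring, and stays where it is left
- amber_tab4 (a joint): angle of tab 4 of the amber chamber, rad: 0 to 0.04 at the start (standing up), 0.30 when level, 0.32 at its stop; about 0.5 N at the free end folds it, more towards the hinge (3 N at 4 mm from it); it has friction, no spring, and stays where it is left
- amber_tab5 (a joint): angle of tab 5 of the amber chamber, rad: 0 to 0.04 at the start (standing up), 0.30 when level, 0.32 at its stop; about 0.5 N at the free end folds it, more towards the hinge (3 N at 4 mm from it); it has friction, no spring, and stays where it is left
- amber_tab6 (a joint): angle of tab 6 of the amber chamber, rad: 0 to 0.04 at the start (standing up), 0.30 when level, 0.32 at its stop; about 0.5 N at the free end folds it, more towards the hinge (3 N at 4 mm from it); it has friction, no spring, and stays where it is left
- cap1: turned aluminium weight, 28 mm across and 26 mm high, standing on the amber window; origin at the centre of its underside
- cap2: the same weight in brass, standing on the blue window; origin at the centre of its underside
- calculator: turquoise pocket calculator 130 x 75 x 12 mm lying on the table; origin at the centre of its underside
- pen: white and red pen 130 mm long, 9 mm thick, lying on the table beyond the stage; origin under its middle
- tally: steel hand counter, 44 mm across, 37 mm high, on the table beyond the stage; origin at the centre of its underside
- tipbox: blue and white box of pipette tips, 85 x 120 x 57 mm, on the table left of the stage; origin at the centre of its underside
- bottle: small bottle 54 mm across and 110 mm high on the table, far left; origin at the centre of its underside

How it is judged:
By the outcome, as a careful person would: the job done as asked, in the order asked, and still so for the second after the job is handed in, with the robot touching nothing.
It also fails if it takes over 48 s, if anything falls off the work surface, if the arm or the gripper's body presses on something with over 40 N, if the wrist force passes 120 N, or if a joint passes its speed limit or range.

### The arm

A 6-joint arm with a two-finger parallel gripper is mounted at the origin on the work surface. World frame = base frame: x ahead of the robot, y to its left, z up, the work surface at z = 0. Lengths are in m, angles in rad, forces in N, time in s.
With the tool pointing down it reaches from about 0.3 to 0.775 m from the base axis. Payload 14.6 kg.
Tool frame: the origin (TCP) lies at the very end of the fingers, on their centre line; the grasp point (between the pads) lies 19 mm behind it; z points along the fingers, y is the line along which they close (so a half turn about z gives the same grasp; the last joint's range is limited). The gripper opens to 94 mm and grips with 3 to 60 N. Pads are 16 mm wide; open, the fingers measure 119 mm over their backs; the gripper's body (75 mm by 177 mm) begins 78 mm behind the grasp point.
Start: joints at [1.221, 0.3, 1.521, -0, 1.321, -0.067], TCP at [0.153, 0.528, 0.184] pointing down, gripper open.
Joint ranges: [-3.03, 3.03], [-0.79, 2.21], [0.23, 2.52], [-1.04, 4.18], [0, 3.07], [-2.55, 2.55]. Speed limits (rad/s): [2.22, 2.22, 2.57, 3.14, 3.14, 3.14].

### API

Orientations are given as [roll, pitch, yaw] about the fixed x, y, z axes, in that order (R = Rz(yaw) Ry(pitch) Rx(roll)).
In Python, from station import ctrl gives the robot as it stands. The module is installed in compiled form; this text tells all that it offers.
- The arm moves only by the tool step_arm, never from a script. Its argument "deltas" is a list of rows, each an object with "dp": the shift along the tool's x, y, z scaled (see below), a list of three; "twist": the turn about the tool's z scaled (see below). In form: [{"dp": [tx, ty, tz], "twist": twist}, ...]. A call has 1 to 12 rows; each row shifts and turns the commanded pose from where the row before left it, along the tool's axes as they then stand; what a row does not reach is not made up. The controller multiplies each number of a shift by 0.04 m and each number of a turn by 4 degrees. A row lasts 1/10 s, in which the tool goes at most 50 mm and 8.59 degrees, less where a joint would pass 70% of its speed; a pose out of reach is approached as far as the arm can. A call with a number of a shift or a turn outside -1 to 1 is refused whole. A call with a gripper value outside its range is refused whole. "gripper" is the opening, from -1 (shut) to 1 (fully open), set as the call begins (left out, the last holds). The fingers move at their own pace and stop on an object; "squeeze" is the grip in N (left out, the last holds). Time passes only in rows, so rows that do not move let the fingers close. It gives the time, the measured TCP pose, the force, the opening and the grip force at its end, in the units of the state.
- ctrl.get_obs(): the state, without advancing time (a new reading comes with each control period).
- ctrl.camera(name): name is "scene" or "top" or "wrist"; returns (picture, depth): 384x512x3 uint8, red, green, blue; 384x512 float32, m along the optical axis (not along the pixel's ray), 0 where there is no reading.
- ctrl.get_calibration(name): a dict with "fx", "fy", "cx", "cy" (pixels), "world_to_cam" (4x4, takes a point from world to camera coordinates); the wrist camera has in their place "hand_eye" (4x4, takes a point from camera to tool coordinates, whose origin is the TCP and whose axes are the flange's). Camera axes: x right, y down, z forward; pixel columns grow to the right and rows downward; lengths in m; the calibration is good to about 2 mm. A picture is of the moment at which its call begins: read the wrist's pose just before it. get_calibration takes no time and is no camera call.
- ctrl.hand_in(): hands the job in; it is judged then, once.
Trained networks look in the newest picture that a camera, given by its name, has taken for a name from the list of things; names that differ only in an ending like _2 or _b are one class to them, and where a whole thing is asked for, a point or a joint stands for the part that bears it (a point fixed in the world has none). Each returns a list of dicts, best first, with "conf" (0 to 1); they miss things now and then, are a little off and sometimes report something else, mostly with a low value. They report only what shows in the picture. A call takes as long as a camera call.
- ctrl.spot_in(camera, label): "rect" ([left, top, right, bottom] as shares, 0 to 1, of the picture: columns of its width, rows of its height, round what is visible of it).
- ctrl.cut_out(camera, label): "pixels" (384x512 bool, what is visible of it) and "rect" ([left, top, right, bottom] as shares, 0 to 1, of the picture: columns of its width, rows of its height, round what is visible of it).
The state is a dict: "time_s": time; "qpos": joint angles; "joint_vel": joint speeds; "tau": joint torques, N m; "ee_pos": TCP position; "eef_rot": TCP orientation; "force": force on the tool from outside, world axes, zero at the start; "moment": the same for the moment, N m; "grip_width": finger opening in m; "grip_force": force on a finger pad.
Only numpy, scipy, OpenCV 4.12 (cv2) and the standard library are available. Lean on these libraries where they do the work, as an engineer would, in place of code of your own. Each camera call takes 0.05 s, during which the arm holds its last target. There are 200 camera calls.

## Working session

There is one attempt and no reset: what is moved stays moved. The work goes in short steps, Python scripts to look and compute and a tool call to move; the robot and the scene stay as the last step left them, time stands still between calls to the robot, and variables do not carry over. Pictures are saved under pics/ and viewed, at most 10 in all, crops included, and the job is handed in when it is done.

Besides the shell and the picture viewer there is one more tool, called after ">>>" as a command line: name --argument value ..., lists and objects as JSON in quotes. step_arm: Moves the arm, as the interface text tells. Its arguments: {"type":"object","properties":{"deltas":{"type":"array"},"gripper":{"type":"number"},"squeeze":{"type":"number"}},"required":["deltas"]}

```bash
mkdir -p pics; python3 - <<'E'
from station import ctrl
import cv2,numpy as np
o=ctrl.get_obs();print(o)
for n in("top","scene"):
    p,d=ctrl.camera(n);cv2.imwrite(f"pics/{n}1.png",p[:,:,::-1]);np.savez(f"{n}1.npz",p=p,d=d)
    c=ctrl.get_calibration(n);print(n,c)
    for l in("amber","blue","amber_window","amber_dot","amber_tab1"):
        for r in ctrl.spot_in(n,l)[:2]:print(l,round(r["conf"],2),(np.array(r["rect"])*[512,384,512,384]).round(1))
print(ctrl.get_calibration("wrist"))
E
```

```text
{'time_s': 0.0, 'qpos': array([ 1.22139372e+00,  3.00516109e-01,  1.52158746e+00,  2.43939745e-05,
        1.32067455e+00, -6.66223675e-02]), 'joint_vel': array([-8.13840735e-04,  2.32808002e-03,  5.40794068e-04, -3.28683598e-05,
       -1.36427194e-04,  9.78503444e-04]), 'tau': array([-1.01110843e-03, -5.31799793e+01, -3.52731085e+01,  7.06894859e-02,
        2.43659673e-02, -1.68386773e-04]), 'ee_pos': array([0.15337495, 0.52788557, 0.18345895]), 'eef_rot': array([-3.14041139e+00, -1.02495727e-04,  2.85880631e+00]), 'force': array([ 0.05307895, -0.00938962, -0.25373881]), 'moment': array([-0.03683224,  0.01353734,  0.04328976]), 'grip_force': 0.0, 'grip_width': 0.09413666196479496}
top {'fx': 354.39954679629307, 'fy': 354.39954679629307, 'cx': 258.0164642288429, 'cy': 194.00875742294429, 'world_to_cam': array([[ 0.01948549, -0.99978876, -0.00653768, -0.00143037],
       [-0.99838933, -0.01910891, -0.05341909,  0.61122321],
       [ 0.05328288,  0.00756805, -0.99855078,  1.30044821],
       [ 0.        ,  0.        ,  0.        ,  1.        ]])}
amber 0.73 [290.4 198.5 332.7 232.9]

[... 445 characters left out ...]
26479 ,  1.46506313],
       [ 0.        ,  0.        ,  0.        ,  1.        ]])}
amber 0.82 [164.9 177.1 226.4 219.9]
blue 0.65 [217.7 154.9 271.9 196.3]
amber_window 0.64 [173.8 186.9 214.7 213.4]
amber_dot 0.78 [166.4 177.  224.8 218.4]
{'fx': 283.70734631009634, 'fy': 283.70734631009634, 'cx': 255.32565929007828, 'cy': 193.2263485878007, 'hand_eye': array([[-1.35328402e-03, -9.69109920e-01, -2.46625490e-01,
         7.03668024e-02],
       [ 9.99999083e-01, -1.29954888e-03, -3.80646278e-04,
        -8.00253853e-04],
       [ 4.83862053e-05, -2.46625779e-01,  9.69110790e-01,
        -2.00559391e-01],
       [ 0.00000000e+00,  0.00000000e+00,  0.00000000e+00,
         1.00000000e+00]])}
```

```bash
python3 - <<'E'
import cv2,numpy as np
p=cv2.imread("pics/top1.png");c=cv2.resize(p[165:285,185:385],None,fx=4,fy=4,interpolation=cv2.INTER_CUBIC)
cv2.imwrite("pics/top1c.png",c)
c=ctrl=None
z=np.load("top1.npz");d=z["d"]
from station import ctrl
k=ctrl.get_calibration("top");T=np.linalg.inv(k["world_to_cam"])
def w(u,v):
    q=d[int(v),int(u)];return (T@[(u-k["cx"])/k["fx"]*q,(v-k["cy"])/k["fy"]*q,q,1])[:3].round(3)
for u,v in[(314,212),(262,220),(290,198),(333,233)]:print(u,v,w(u,v))
E
```

```text
314 212 [ 0.548 -0.189  0.074]
262 220 [ 0.516 -0.006  0.053]
290 198 [ 0.598 -0.108  0.029]
333 233 [ 0.473 -0.266  0.03 ]
```

View pics/top1c.png

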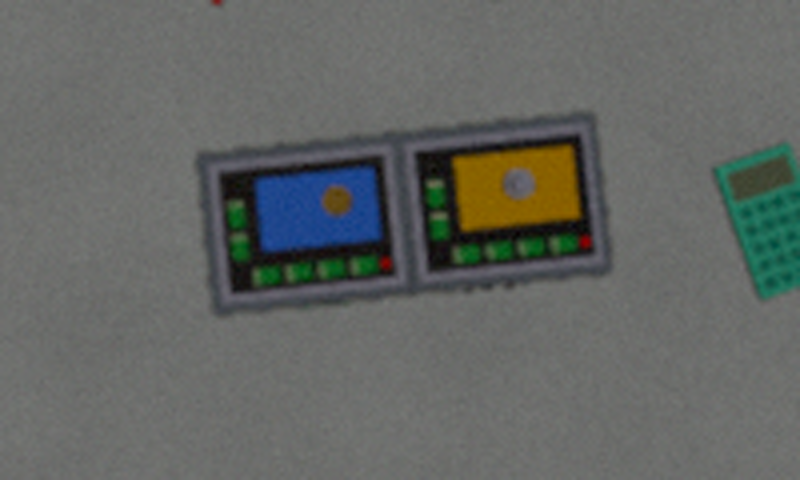

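View pics/scene1.png

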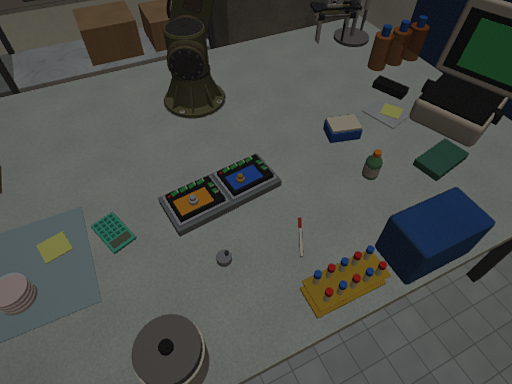

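The top view crop shows the amber chamber on the right. Its red dot is at crop (585,242), tabs 1–4 run left to (455,256), and tabs 5–6 run up at (437,225) and (435,192), so the stage yaw is about +0.1 rad. The scene view confirms this and shows nothing in the way. Next I'll move the wrist camera over it.

>>> step_arm --deltas '[{"dp": [-0.59, -0.66, 0], "twist": 0}, {"dp": [-0.59, -0.66, 0], "twist": 0}, {"dp": [-0.59, -0.66, 0], "twist": 0}, {"dp": [-0.59, -0.66, 0], "twist": 0}, {"dp": [-0.59, -0.66, 0], "twist": 0}, {"dp": [-0.59, -0.66, 0], "twist": 0}, {"dp": [-0.59, -0.66, 0], "twist": 0}, {"dp": [-0.59, -0.66, 0], "twist": 0}, {"dp": [-0.59, -0.66, 0], "twist": 0}, {"dp": [-0.59, -0.66, 0], "twist": 0}, {"dp": [-0.59, -0.66, 0], "twist": 0}, {"dp": [-0.59, -0.66, 0], "twist": 0}]' --gripper -1 --squeeze 5

```text
time_s: 1.8
ee_pos: [0.3374, 0.1435, 0.1843]
eef_rot: [3.141, 0.001, 2.859]
force: [0.9, 0.9, -0.7]
grip_width: 0.0024
grip_force: 0.0
```

>>> step_arm --deltas '[{"dp": [-0.59, -0.66, 0], "twist": 0}, {"dp": [-0.59, -0.66, 0], "twist": 0}, {"dp": [-0.59, -0.66, 0], "twist": 0}, {"dp": [-0.59, -0.66, 0], "twist": 0}, {"dp": [-0.59, -0.66, 0], "twist": 0}, {"dp": [-0.59, -0.66, 0], "twist": 0}, {"dp": [-0.59, -0.66, 0], "twist": 0}, {"dp": [-0.59, -0.66, 0], "twist": 0}, {"dp": [-0.59, -0.66, 0], "twist": 0}, {"dp": [-0.59, -0.66, 0], "twist": 0}, {"dp": [-0.59, -0.66, 0], "twist": 0}, {"dp": [-0.59, -0.66, 0], "twist": 0}]'

```text
time_s: 3.0
ee_pos: [0.521, -0.2398, 0.184]
eef_rot: [3.142, 0.0, 2.859]
force: [-0.0, 1.0, 0.6]
grip_width: 0.0007
grip_force: 0.0
```

>>> step_arm --deltas '[{"dp": [0, 0, 0], "twist": 1}, {"dp": [0, 0, 0], "twist": 1}, {"dp": [0, 0, 0], "twist": 1}, {"dp": [0, 0, 0], "twist": 1}, {"dp": [0, 0, 0], "twist": 1}, {"dp": [0, 0, 0], "twist": 1}, {"dp": [0, 0, 0], "twist": 1}, {"dp": [0, 0, 0], "twist": 1}, {"dp": [0, 0, 0], "twist": 1}]'

```text
time_s: 3.9
ee_pos: [0.5206, -0.2383, 0.184]
eef_rot: [-3.142, -0.0, 2.228]
force: [0.4, 0.3, 0.2]
grip_width: 0.0005
grip_force: 0.0
```

>>> step_arm --deltas '[{"dp": [0, 0, 0], "twist": 1}, {"dp": [0, 0, 0], "twist": 1}, {"dp": [0, 0, 0], "twist": 1}, {"dp": [0, 0, 0], "twist": 1}, {"dp": [0, 0, 0], "twist": 1}, {"dp": [0, 0, 0], "twist": 1}, {"dp": [0, 0, 0], "twist": 1}, {"dp": [0, 0, 0], "twist": 1}, {"dp": [0, 0, 0], "twist": 0}, {"dp": [0, 0, 0], "twist": 0}, {"dp": [0, 0, 0], "twist": 0}]'

```text
time_s: 5.0
ee_pos: [0.5206, -0.2383, 0.1841]
eef_rot: [3.142, 0.0, 1.674]
force: [0.4, -0.3, 0.4]
grip_width: 0.0006
grip_force: 0.0
```

```bash
cat > h.py <<'E'
from station import ctrl
import cv2,numpy as np
from scipy.spatial.transform import Rotation as R
def shoot(name):
    o=ctrl.get_obs();p,d=ctrl.camera("wrist")
    cv2.imwrite(f"pics/{name}.png",cv2.resize(p[:,:,::-1],(800,600)));np.savez(name+".npz",p=p,d=d,pos=o["ee_pos"],rot=o["eef_rot"])
    return o,p,d
def ray(uv,z,pos,rot):
    k=ctrl.get_calibration("wrist");H=k["hand_eye"];M=R.from_euler("xyz",rot).as_matrix()
    uv=np.atleast_2d(uv);c=np.c_[(uv[:,0]-k["cx"])/k["fx"],(uv[:,1]-k["cy"])/k["fy"],np.ones(len(uv))]
    dr=c@H[:3,:3].T@M.T; o=M@H[:3,3]+pos
    return o+dr*((z-o[2])/dr[:,2])[:,None]
def blobs(p,lo,hi,z,o,amin=20):
    m=cv2.inRange(cv2.cvtColor(p,cv2.COLOR_RGB2HSV),lo,hi)
    n,l,s,c=cv2.connectedComponentsWithStats(m)
    for i in range(1,n):
        if s[i,4]>amin:
            b=cv2.boxPoints(cv2.minAreaRect(np.argwhere(l==i)[:,::-1].astype(np.float32)))
            print(c[i].round(1),s[i,4],"ctr",ray(c[i],z,*o)[0].round(4),"box",ray(b,z,*o)[:,:2].round(4).tolist())
E
python3 - <<'E'
from h import *
o,p,d=shoot("w1");q=(o["ee_pos"],o["eef_rot"]);print(o["time_s"])
print("red");blobs(p,(0,150,60),(6,255,255),.052,q)
print("amber");blobs(p,(12,150,60),(30,255,255),.050,q,200)
print("blue");blobs(p,(100,150,60),(125,255,255),.050,q,200)
print("green");blobs(p,(45,120,40),(75,255,255),.054,q)
E
```

```text
5.0
red
[232.4  27.9] 82 ctr [ 0.4804 -0.0762  0.052 ] box [[0.4754, -0.0721], [0.4848, -0.0712], [0.4856, -0.0806], [0.4761, -0.0816]]
[238.9 193.7] 56 ctr [ 0.5028 -0.2553  0.052 ] box [[0.4978, -0.2511], [0.5074, -0.2501], [0.5083, -0.2601], [0.4986, -0.2611]]
amber
[283.4 143.5] 4872 ctr [ 0.5491 -0.1903  0.05  ] box [[0.511, -0.1425], [0.5757, -0.1359], [0.5922, -0.2445], [0.5221, -0.2516]]
[287.2 351. ] 357 ctr [ 0.591  -0.4781  0.05  ] box [[0.5471, -0.4706], [0.6396, -0.4613], [0.6434, -0.4849], [0.5496, -0.4943]]
blue
[283.8  12.3] 1619 ctr [ 0.5325 -0.0556  0.05  ] box [[0.4993, -0.0476], [0.5643, -0.041], [0.568, -0.0649], [0.5017, -0.0717]]
green
[231.6   9.4] 296 ctr [ 0.4784 -0.0598  0.054 ] box [[0.4699, -0.0521], [0.4852, -0.0505], [0.4867, -0.0678], [0.4712, -0.0694]]
[258.   78.9] 253 ctr [ 0.5124 -0.1238  0.054 ] box [[0.503, -0.1167], [0.5202, -0.115], [0.5219, -0.1302], [0.5044, -0.1319]]
[284.6  78.1] 259 ctr [ 0.5412 -0.1201  0.054 ] box [[0.531, -0.1139], [0.5493, -0.112], [0.5512, -0.1261], [0.5327, -0.128]]
[235.2 102.9] 244 ctr [ 0.4898 -0.1512  0.054 ] box [[0.4807, -0.1434], [0.4961, -0.1406], [0.4994, -0.1591], [0.4838, -0.162]]
[236.3 129.9] 226 ctr [ 0.4935 -0.1804  0.054 ] box [[0.4845, -0.1725], [0.5003, -0.1709], [0.5019, -0.1886], [0.4859, -0.1902]]
[237.3 155.4] 208 ctr [ 0.4971 -0.2091  0.054 ] box [[0.4891, -0.2013], [0.5041, -0.1998], [0.5056, -0.2171], [0.4905, -0.2187]]
[238.3 180.2] 189 ctr [ 0.5007 -0.2383  0.054 ] box [[0.4926, -0.2304], [0.5079, -0.2288], [0.5095, -0.2457], [0.494, -0.2473]]
```

View pics/w1.png

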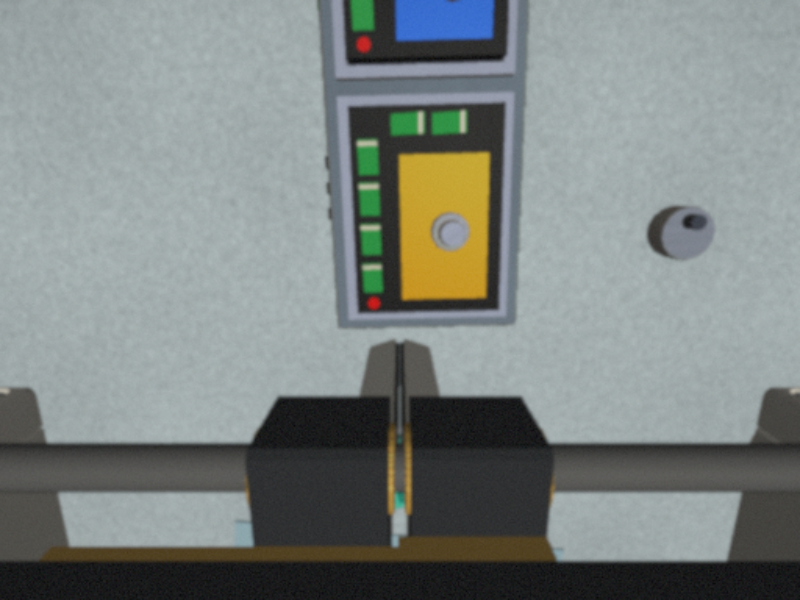

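The wrist picture shows the red dot at (374,303), tabs 1–4 up to (367,155), tabs 5–6 at (405,123) and (449,122), and the window and cap to the right. The fit gives yaw 0.1245 and origin (0.536, -0.184), and it agrees with the window and tabs to within 2 mm. I'll go above the dot and down to about 4 mm clear.

>>> step_arm --deltas '[{"dp": [0, 0, 0], "twist": -0.3}, {"dp": [-0.2, -0.235, 0], "twist": 0}, {"dp": [-0.205, -0.235, 0], "twist": 0}, {"dp": [0, 0, 0.5], "twist": 0}, {"dp": [0, 0, 0.6], "twist": 0}, {"dp": [0, 0, 0.6], "twist": 0}, {"dp": [0, 0, 0.6], "twist": 0}, {"dp": [0, 0, 0.5], "twist": 0}, {"dp": [0, 0, 0.3], "twist": 0}, {"dp": [0, 0, 0.1], "twist": 0}, {"dp": [0, 0, 0], "twist": 0}, {"dp": [0, 0, 0], "twist": 0}]'

```text
time_s: 6.25
ee_pos: [0.5042, -0.2571, 0.057]
eef_rot: [3.14, 0.001, 1.693]
force: [-0.5, -0.3, 0.6]
grip_width: 0.0004
grip_force: 0.0
```

```bash
python3 - <<'E'
from h import *
o,p,d=shoot("w2");q=(o["ee_pos"],o["eef_rot"]);print(o["time_s"],q,o["force"])
print("green");blobs(p,(45,120,40),(75,255,255),.054,q)
print("amber");blobs(p,(12,150,60),(30,255,255),.050,q,500)
E
```

```text
6.25 (array([ 0.5042486 , -0.2571208 ,  0.05703095]), array([3.14043370e+00, 8.70886449e-04, 1.69278836e+00])) [-0.51997239 -0.25053701  0.57809797]
green
[292.7  22.3] 784 ctr [ 0.5126 -0.1235  0.054 ] box [[0.5008, -0.118], [0.521, -0.1143], [0.5247, -0.129], [0.5041, -0.1329]]
[338.1  22.1] 828 ctr [ 0.5416 -0.1199  0.054 ] box [[0.529, -0.1146], [0.55, -0.1106], [0.5543, -0.1251], [0.5328, -0.1292]]
[252.2  62.7] 733 ctr [ 0.4897 -0.1505  0.054 ] box [[0.4813, -0.1419], [0.4956, -0.1402], [0.4981, -0.1596], [0.4834, -0.1614]]
[252.4 108.8] 626 ctr [ 0.4933 -0.1796  0.054 ] box [[0.4852, -0.1715], [0.4994, -0.1697], [0.5017, -0.1881], [0.4872, -0.1898]]
[252.9 151.5] 539 ctr [ 0.4971 -0.2085  0.054 ] box [[0.4884, -0.2007], [0.5031, -0.199], [0.5053, -0.2166], [0.4903, -0.2184]]
[253.3 172.9] 21 ctr [ 0.4992 -0.2239  0.054 ] box [[0.4925, -0.2247], [0.4924, -0.224], [0.5054, -0.2224], [0.5055, -0.2232]]
[253.  191.8] 473 ctr [ 0.5006 -0.2379  0.054 ] box [[0.4924, -0.2307], [0.5069, -0.229], [0.5091, -0.2456], [0.4942, -0.2474]]
amber
[328.3 131.4] 12681 ctr [ 0.5489 -0.1882  0.05  ] box [[0.5239, -0.2506], [0.5106, -0.1423], [0.5759, -0.1357], [0.5986, -0.2433]]
```

View pics/w2.png

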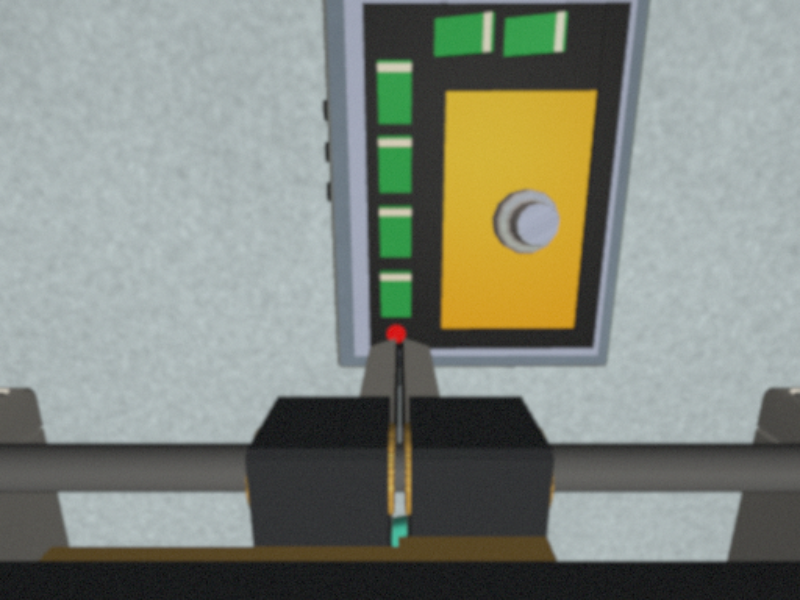

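The finger is centred on the row with the dot at (397,333) just under its front edge, and tab 1's hinge is ahead. Now a gentle touch-down.

>>> step_arm --deltas '[{"dp": [0, 0, 0.04], "twist": 0}, {"dp": [0, 0, 0.03], "twist": 0}, {"dp": [0, 0, 0], "twist": 0}]'

```text
time_s: 6.6
ee_pos: [0.5039, -0.2567, 0.0532]
eef_rot: [-3.142, -0.0, 1.693]
force: [-0.0, -0.1, 0.4]
grip_width: 0.0001
grip_force: 0.0
```

>>> step_arm --deltas '[{"dp": [0, 0, 0.02], "twist": 0}, {"dp": [0, 0, 0], "twist": 0}]'

```text
time_s: 6.8
ee_pos: [0.5039, -0.2567, 0.0524]
eef_rot: [-3.141, -0.0, 1.693]
force: [-0.4, 0.3, -0.3]
grip_width: 0.0006
grip_force: 0.0
```

>>> step_arm --deltas '[{"dp": [0, 0, 0.005], "twist": 0}, {"dp": [0.075, 0, 0], "twist": 0}, {"dp": [0.075, 0, 0], "twist": 0}, {"dp": [0.075, 0, 0], "twist": 0}, {"dp": [0.075, 0, 0], "twist": 0}]'

```text
time_s: 7.3
ee_pos: [0.5024, -0.2444, 0.0523]
eef_rot: [-3.142, -0.0, 1.693]
force: [-0.2, -0.0, -0.1]
grip_width: 0.0005
grip_force: 0.0
```

>>> step_arm --deltas '[{"dp": [0.075, 0, 0], "twist": 0}, {"dp": [0.075, 0, 0], "twist": 0}, {"dp": [0.075, 0, 0], "twist": 0}, {"dp": [0.075, 0, 0], "twist": 0}, {"dp": [0.075, 0, 0], "twist": 0}]'

```text
time_s: 7.8
ee_pos: [0.5006, -0.2297, 0.0523]
eef_rot: [-3.142, 0.0, 1.693]
force: [-0.1, -0.2, -1.0]
grip_width: 0.0008
grip_force: 0.0
```

>>> step_arm --deltas '[{"dp": [0.075, 0, 0], "twist": 0}, {"dp": [0.075, 0, 0], "twist": 0}, {"dp": [0.075, 0, 0], "twist": 0}, {"dp": [0.075, 0, 0], "twist": 0}, {"dp": [0.075, 0, 0], "twist": 0}, {"dp": [0.075, 0, 0], "twist": 0}, {"dp": [0.075, 0, 0], "twist": 0}, {"dp": [0.075, 0, 0], "twist": 0}, {"dp": [0.075, 0, 0], "twist": 0}, {"dp": [0.075, 0, 0], "twist": 0}, {"dp": [0.075, 0, 0], "twist": 0}, {"dp": [0.075, 0, 0], "twist": 0}]'

```text
time_s: 9.0
ee_pos: [0.4962, -0.1939, 0.0522]
eef_rot: [-3.142, -0.0, 1.693]
force: [0.5, -0.1, 0.7]
grip_width: 0.0005
grip_force: 0.0
```

```bash
python3 - <<'E'
from h import *
o,p,d=shoot("w3");q=(o["ee_pos"],o["eef_rot"]);print(o["time_s"],q,o["force"])
print("green");blobs(p,(45,120,40),(75,255,255),.054,q)
print("amber");blobs(p,(12,150,60),(30,255,255),.050,q,500)
E
```

```text
9.0 (array([ 0.4961683 , -0.19392635,  0.05224183]), array([-3.14157540e+00, -3.65337434e-05,  1.69290996e+00])) [ 0.48652512 -0.08857521  0.74043635]
green
[251.8  13.8] 682 ctr [ 0.4781 -0.0602  0.054 ] box [[0.4701, -0.0536], [0.4847, -0.0518], [0.4867, -0.0672], [0.4717, -0.069]]
[333.6 124.4] 657 ctr [ 0.5414 -0.12    0.054 ] box [[0.5302, -0.1138], [0.5502, -0.1114], [0.5532, -0.1257], [0.5327, -0.1282]]
[290.8 124.4] 626 ctr [ 0.5124 -0.1235  0.054 ] box [[0.5021, -0.1179], [0.5209, -0.1156], [0.5232, -0.1293], [0.504, -0.1317]]
[252.8 160.2] 549 ctr [ 0.4896 -0.1509  0.054 ] box [[0.4811, -0.1434], [0.4956, -0.1416], [0.4979, -0.1591], [0.4831, -0.1609]]
[253.1 181.5] 36 ctr [ 0.4916 -0.166   0.054 ] box [[0.4851, -0.1664], [0.4979, -0.1649], [0.498, -0.1656], [0.4852, -0.1672]]
[253.  200.6] 467 ctr [ 0.4932 -0.1801  0.054 ] box [[0.4851, -0.1731], [0.4994, -0.1714], [0.5016, -0.1879], [0.487, -0.1897]]
[255.1 268.6] 24 ctr [ 0.5013 -0.2343  0.054 ] box [[0.5001, -0.2313], [0.5016, -0.2312], [0.5025, -0.238], [0.5009, -0.2382]]
amber
[327.6 203.6] 8409 ctr [ 0.5488 -0.1768  0.05  ] box [[0.5221, -0.2456], [0.5104, -0.1416], [0.5756, -0.1358], [0.5957, -0.2395]]
```

View pics/w3.png

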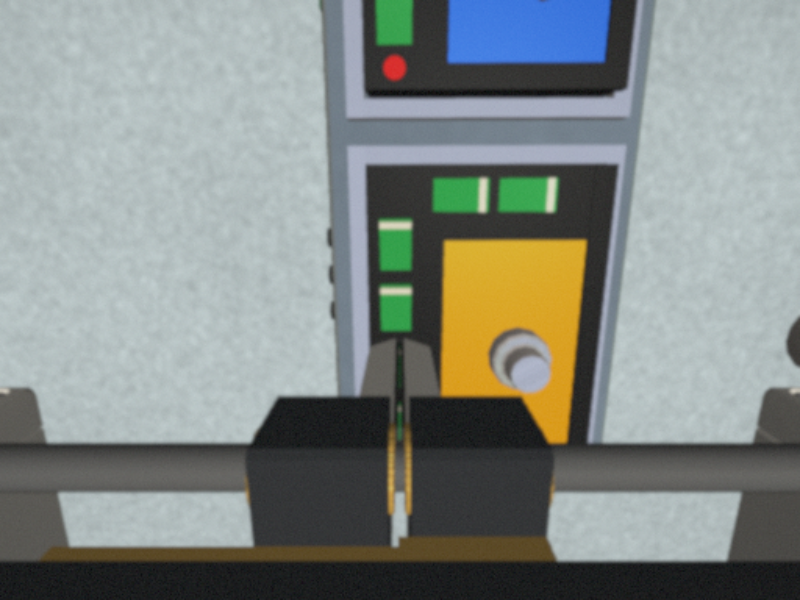

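Tabs 3 and 4 stay up at (396,310) and (395,245), the finger is aligned just before tab 3, and the chamber has not shifted. Continuing.

>>> step_arm --deltas '[{"dp": [0.075, 0, 0], "twist": 0}, {"dp": [0.075, 0, 0], "twist": 0}, {"dp": [0.075, 0, 0], "twist": 0}, {"dp": [0.075, 0, 0], "twist": 0}, {"dp": [0.075, 0, 0], "twist": 0}, {"dp": [0.075, 0, 0], "twist": 0}, {"dp": [0.075, 0, 0], "twist": 0}, {"dp": [0.075, 0, 0], "twist": 0}, {"dp": [0.075, 0, 0], "twist": 0}, {"dp": [0.075, 0, 0], "twist": 0}, {"dp": [0.075, 0, 0], "twist": 0}, {"dp": [0.075, 0, 0], "twist": 0}]'

```text
time_s: 10.25
ee_pos: [0.4918, -0.1582, 0.0522]
eef_rot: [-3.142, -0.0, 1.693]
force: [-0.0, 1.0, -0.5]
grip_width: 0.0009
grip_force: 0.0
```

>>> step_arm --deltas '[{"dp": [0.075, 0, 0], "twist": 0}, {"dp": [0.075, 0, 0], "twist": 0}, {"dp": [0.075, 0, 0], "twist": 0}, {"dp": [0.075, 0, 0], "twist": 0}, {"dp": [0.075, 0, 0], "twist": 0}, {"dp": [0.075, 0, 0], "twist": 0}, {"dp": [0.075, 0, 0], "twist": 0}, {"dp": [0.075, 0, 0], "twist": 0}, {"dp": [0.075, 0, 0], "twist": 0}, {"dp": [0.075, 0, 0], "twist": 0}, {"dp": [0.035, 0, 0], "twist": 0}, {"dp": [0, 0, 0], "twist": 0}]'

```text
time_s: 11.45
ee_pos: [0.488, -0.1271, 0.0523]
eef_rot: [3.142, 0.0, 1.693]
force: [-0.1, -0.8, -0.0]
grip_width: 0.0001
grip_force: 0.0
```

>>> step_arm --deltas '[{"dp": [0, 0.075, 0], "twist": 0}, {"dp": [0, 0.075, 0], "twist": 0}, {"dp": [0, 0.075, 0], "twist": 0}, {"dp": [0, 0.075, 0], "twist": 0}, {"dp": [0, 0.075, 0], "twist": 0}, {"dp": [0, 0.075, 0], "twist": 0}, {"dp": [0, 0.075, 0], "twist": 0}, {"dp": [0, 0.075, 0], "twist": 0}, {"dp": [0, 0.075, 0], "twist": 0}, {"dp": [0, 0.075, 0], "twist": 0}, {"dp": [0, 0.075, 0], "twist": 0}, {"dp": [0, 0.075, 0], "twist": 0}]'

```text
time_s: 12.65
ee_pos: [0.524, -0.1229, 0.0522]
eef_rot: [-3.142, -0.0, 1.693]
force: [-0.1, -0.2, -0.2]
grip_width: 0.0005
grip_force: 0.0
```

>>> step_arm --deltas '[{"dp": [0, 0.075, 0], "twist": 0}, {"dp": [0, 0.075, 0], "twist": 0}, {"dp": [0, 0.075, 0], "twist": 0}, {"dp": [0, 0.075, 0], "twist": 0}, {"dp": [0, 0.075, 0], "twist": 0}, {"dp": [0, 0.075, 0], "twist": 0}, {"dp": [0, 0.075, 0], "twist": 0}, {"dp": [0, 0.075, 0], "twist": 0}, {"dp": [0, 0.075, 0], "twist": 0}, {"dp": [0, 0.075, 0], "twist": 0}, {"dp": [0, 0.075, 0], "twist": 0}, {"dp": [0, 0, 0], "twist": 0}]'

```text
time_s: 13.85
ee_pos: [0.5568, -0.1188, 0.0522]
eef_rot: [3.141, 0.0, 1.693]
force: [-0.4, -0.3, -0.9]
grip_width: 0.0004
grip_force: 0.0
```

>>> step_arm --deltas '[{"dp": [0, 0, -0.1], "twist": 0}, {"dp": [0, 0, -0.4], "twist": 0}, {"dp": [0, 0, -0.8], "twist": 0}, {"dp": [-0.8, 0, -0.8], "twist": 0}, {"dp": [-0.8, 0, -0.6], "twist": 0}, {"dp": [-0.8, 0, -0.5], "twist": 0}, {"dp": [-0.8, 0, 0], "twist": 0}, {"dp": [0, 0, 0], "twist": 0}, {"dp": [0, 0, 0], "twist": 0}, {"dp": [0, 0, 0], "twist": 0}]'

```text
time_s: 14.85
ee_pos: [0.572, -0.2451, 0.1802]
eef_rot: [-3.141, -0.0, 1.693]
force: [0.2, -0.7, -0.8]
grip_width: 0.0008
grip_force: 0.0
```

```bash
python3 - <<'E'
from h import *
o,p,d=shoot("w4");q=(o["ee_pos"],o["eef_rot"]);print(o["time_s"],q,o["force"])
print("green");blobs(p,(45,120,40),(75,255,255),.0525,q)
print("amber");blobs(p,(12,150,60),(30,255,255),.050,q,500)
E
```

```text
14.85 (array([ 0.57196129, -0.24512244,  0.18016976]), array([-3.14125785e+00, -3.78113570e-04,  1.69346390e+00])) [ 0.18192887 -0.70107377 -0.79641977]
green
[185.7   1.4] 58 ctr [ 0.4793 -0.0666  0.0525] box [[0.4714, -0.0663], [0.4865, -0.0645], [0.4867, -0.0672], [0.4715, -0.069]]
[212.6  65.5] 256 ctr [ 0.5115 -0.1237  0.0525] box [[0.5018, -0.1173], [0.5198, -0.1152], [0.5211, -0.13], [0.503, -0.1322]]
[239.9  65.4] 261 ctr [ 0.5406 -0.1199  0.0525] box [[0.5314, -0.1137], [0.5483, -0.1117], [0.55, -0.1265], [0.5329, -0.1285]]
[190.2  89.8] 272 ctr [ 0.4893 -0.1511  0.0525] box [[0.4798, -0.1432], [0.4957, -0.1401], [0.4987, -0.1594], [0.4825, -0.1626]]
[191.8 117.4] 249 ctr [ 0.493  -0.18    0.0525] box [[0.4838, -0.172], [0.5003, -0.17], [0.5016, -0.1884], [0.4849, -0.1904]]
[193.4 144. ] 228 ctr [ 0.4967 -0.2091  0.0525] box [[0.4878, -0.2012], [0.5036, -0.1993], [0.5049, -0.2173], [0.4889, -0.2193]]
[194.8 169.4] 217 ctr [ 0.5003 -0.2382  0.0525] box [[0.4905, -0.231], [0.5066, -0.2276], [0.5097, -0.246], [0.4933, -0.2495]]
amber
[240.9 133. ] 5132 ctr [ 0.5492 -0.1905  0.05  ] box [[0.5111, -0.1432], [0.5753, -0.1353], [0.5898, -0.243], [0.5201, -0.2515]]
```

View pics/w4.png

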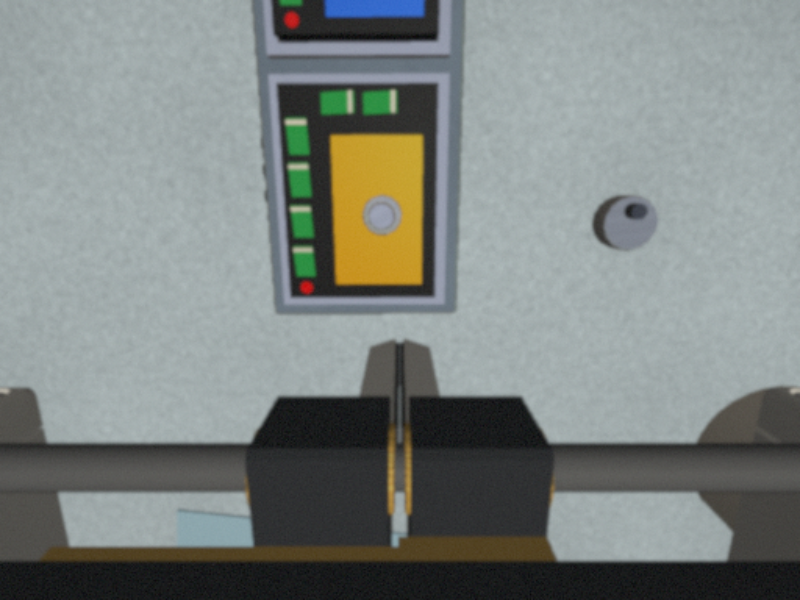

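The tabs look slanted in the picture: the white ends at (295,122) to (302,249) are shifted outward, so they may still be up. I'll check heights by depth.

```bash
cat > ht.py <<'E'
from h import *
import sys
def heights(name):
    z=np.load(name+".npz");d=z["d"];k=ctrl.get_calibration("wrist");H=k["hand_eye"];M=R.from_euler("xyz",z["rot"]).as_matrix()
    v,u=np.mgrid[:384,:512];P=np.stack([(u-k["cx"])/k["fx"]*d,(v-k["cy"])/k["fy"]*d,d],-1)@H[:3,:3].T+H[:3,3]
    W=P@M.T+z["pos"]
    a=.1245;ex=np.array([np.cos(a),np.sin(a)]);ey=np.array([-ex[1],ex[0]]);Q=W[...,:2]-[.5362,-.1836]
    x,y,h=(Q@ex)*1e3,(Q@ey)*1e3,W[...,2]*1e3-30
    f=lambda m:(h[m&(d>0)].mean().round(1) if (m&(d>0)).sum() else None,int((m&(d>0)).sum()))
    B=lambda x0,x1,y0,y1:f((x>x0)&(x<x1)&(y>y0)&(y<y1))
    print(name,"frame",B(-32,-24,-55,35),"window",B(-15,5,-60,35))
    for s in(-58,-29,0,29):print(s,[B(-47,-37,s+i,s+i+6) for i in(0,6,12,18)])
    for s in(-25,4):print(s,[B(s+i,s+i+6,57,67) for i in(0,6,12,18)])
E
python3 -c "
from ht import *
heights('w1');heights('w4')"
```

```text
w1 frame (np.float64(262.3), 5494) window (np.float64(260.9), 11494)
-58 [(np.float64(23.1), 34), (np.float64(25.1), 39), (np.float64(26.9), 45), (np.float64(272.1), 519)]
-29 [(np.float64(283.2), 782), (np.float64(282.7), 1445), (np.float64(27.0), 45), (np.float64(27.5), 50)]
0 [(np.float64(23.3), 40), (np.float64(25.2), 54), (np.float64(26.8), 45), (np.float64(27.4), 55)]
29 [(np.float64(23.3), 50), (np.float64(25.1), 54), (np.float64(26.6), 51), (np.float64(28.3), 51)]
-25 [(np.float64(23.4), 55), (np.float64(24.9), 49), (np.float64(26.7), 57), (np.float64(28.8), 50)]
4 [(np.float64(23.2), 54), (np.float64(24.9), 54), (np.float64(26.7), 58), (np.float64(28.8), 50)]
w4 frame (np.float64(188.6), 1544) window (np.float64(236.7), 6869)
-58 [(np.float64(260.8), 624), (np.float64(210.1), 153), (np.float64(245.0), 361), (np.float64(258.1), 691)]
-29 [(np.float64(23.1), 45), (np.float64(24.7), 43), (np.float64(26.7), 53), (np.float64(28.4), 45)]
0 [(np.float64(23.3), 45), (np.float64(25.1), 54), (np.float64(26.7), 55), (np.float64(28.6), 46)]
29 [(np.float64(23.3), 52), (np.float64(24.7), 56), (np.float64(26.6), 56), (np.float64(28.2), 48)]
-25 [(np.float64(23.2), 53), (np.float64(24.7), 54), (np.float64(26.7), 54), (np.float64(27.4), 62)]
4 [(np.float64(23.1), 50), (np.float64(25.1), 60), (np.float64(26.8), 53), (np.float64(28.4), 64)]
```

All six tabs are still up (free ends about 28.5 mm), and the force stayed near zero, so the fingers passed without contact. I'll check where the fingertips really are in the tool frame.

```bash
python3 - <<'E'
from h import *
for n in("w1","w4","w3"):
    z=np.load(n+".npz");d=z["d"];k=ctrl.get_calibration("wrist");H=k["hand_eye"]
    v,u=np.mgrid[:384,:512];P=(np.stack([(u-k["cx"])/k["fx"]*d,(v-k["cy"])/k["fy"]*d,d],-1)@H[:3,:3].T+H[:3,3])*1e3
    for r in(214,217,220,224,230,240,250):print(n,r,[(c,P[r,c].round(0).tolist()) for c in(240,248,264,272)])
print(ctrl.get_obs())
E
```

```text
w1 214 [(240, [-58.0, -21.0, 184.0]), (248, [-58.0, -10.0, 184.0]), (264, [-58.0, 13.0, 183.0]), (272, [-58.0, 24.0, 184.0])]
w1 217 [(240, [-63.0, -21.0, 184.0]), (248, [-62.0, -10.0, 183.0]), (264, [-63.0, 13.0, 184.0]), (272, [-62.0, 24.0, 183.0])]
w1 220 [(240, [-67.0, -21.0, 182.0]), (248, [9.0, -4.0, -28.0]), (264, [8.0, 6.0, -28.0]), (272, [-67.0, 24.0, 183.0])]
w1 224 [(240, [8.0, -9.0, -35.0]), (248, [8.0, -4.0, -34.0]), (264, [9.0, 6.0, -36.0]), (272, [8.0, 11.0, -34.0])]
w1 230 [(240, [8.0, -9.0, -44.0]), (248, [9.0, -4.0, -46.0]), (264, [8.0, 6.0, -44.0]), (272, [8.0, 10.0, -44.0])]
w1 240 [(240, [8.0, -8.0, -59.0]), (248, [8.0, -4.0, -59.0]), (264, [8.0, 5.0, -59.0]), (272, [8.0, 9.0, -59.0])]
w1 250 [(240, [8.0, -7.0, -72.0]), (248, [8.0, -3.0, -71.0]), (264, [8.0, 5.0, -72.0]), (272, [8.0, 9.0, -71.0])]
w4 214 [(240, [-57.0, -21.0, 180.0]), (248, [-57.0, -10.0, 182.0]), (264, [-58.0, 13.0, 182.0]), (272, [-56.0, 24.0, 179.0])]
w4 217 [(240, [-61.0, -21.0, 179.0]), (248, [-61.0, -10.0, 180.0]), (264, [-61.0, 13.0, 180.0]), (272, [-61.0, 24.0, 180.0])]
w4 220 [(240, [-66
[... 1346 characters left out ...]
0])]
{'time_s': 14.9, 'qpos': array([-4.63529049e-01,  4.65839522e-01,  1.30244034e+00,  5.16475610e-05,
        1.37360965e+00, -5.86582358e-01]), 'joint_vel': array([ 3.87570553e-03, -1.12027236e-04, -3.52027852e-03, -4.39107454e-05,
       -7.61920077e-04, -2.49542407e-03]), 'tau': array([-6.24627527e-01, -6.27848697e+01, -3.59132230e+01,  3.96019779e-02,
        5.47211920e-02,  4.06895037e-03]), 'ee_pos': array([ 0.57204865, -0.2450054 ,  0.18025868]), 'eef_rot': array([-3.14137346e+00, -2.06489584e-04,  1.69383949e+00]), 'force': array([0.63284639, 1.05669076, 1.06534472]), 'moment': array([-0.09910404,  0.03171512, -0.06005881]), 'grip_force': 0.0, 'grip_width': 0.0008917744398132747}
```

The finger ends show at about tool z = -27 mm, not 0. The closed fingers are roughly 27 mm shorter than the nominal TCP, so that pass went well above the tabs and touched nothing. I'll go back to the dot and find the real contact by force, expected near TCP z ≈ 0.025.

>>> step_arm --deltas '[{"dp": [-0.028, -0.574, 0], "twist": 0}, {"dp": [-0.028, -0.574, 0], "twist": 0}, {"dp": [-0.028, -0.574, 0], "twist": 0}, {"dp": [0, 0, 0.6], "twist": 0}, {"dp": [0, 0, 0.8], "twist": 0}, {"dp": [0, 0, 0.8], "twist": 0}, {"dp": [0, 0, 0.8], "twist": 0}, {"dp": [0, 0, 0.45], "twist": 0}, {"dp": [0, 0, 0.1], "twist": 0}, {"dp": [0, 0, 0], "twist": 0}, {"dp": [0, 0, 0], "twist": 0}]'

```text
time_s: 16.0
ee_pos: [0.5048, -0.2577, 0.0396]
eef_rot: [3.14, 0.001, 1.693]
force: [-0.2, -0.1, 0.2]
grip_width: 0.0004
grip_force: 0.0
```

```bash
python3 - <<'E'
from h import *
o,p,d=shoot("w5");q=(o["ee_pos"],o["eef_rot"]);print(o["time_s"],q,o["force"])
k=ctrl.get_calibration("wrist");H=k["hand_eye"];v,u=np.mgrid[:384,:512];P=(np.stack([(u-k["cx"])/k["fx"]*d,(v-k["cy"])/k["fy"]*d,d],-1)@H[:3,:3].T+H[:3,3])*1e3
for c in(238,244,248,252,260,264,270,274):print(c,[(r,P[r,c].round(1).tolist()) for r in(217,218,219,220,221)])
for i in range(4):ctrl.camera("wrist");print(ctrl.get_obs()["force"].round(1))
E
```

```text
16.0 (array([ 0.50479705, -0.25769465,  0.03957698]), array([3.14013080e+00, 1.12229048e-03, 1.69338219e+00])) [-0.21909095 -0.11549917  0.22591694]
238 [(217, [5.2, -11.7, -12.4]), (218, [4.4, -11.7, -12.3]), (219, [3.1, -11.8, -10.7]), (220, [2.8, -11.7, -12.0]), (221, [2.7, -11.6, -13.8])]
244 [(217, [5.5, -7.4, -13.4]), (218, [4.7, -7.5, -13.1]), (219, [3.5, -7.5, -12.0]), (220, [8.5, -6.9, -27.9]), (221, [8.0, -6.8, -28.5])]
248 [(217, [5.9, -4.6, -14.5]), (218, [8.1, -4.4, -23.0]), (219, [8.5, -4.3, -26.2]), (220, [8.0, -4.3, -26.5]), (221, [8.2, -4.3, -29.1])]
252 [(217, [8.2, -1.8, -21.3]), (218, [8.3, -1.8, -23.5]), (219, [8.4, -1.7, -25.7]), (220, [8.1, -1.7, -26.7]), (221, [7.9, -1.7, -28.3])]
260 [(217, [8.4, 3.5, -21.8]), (218, [8.4, 3.5, -23.9]), (219, [8.5, 3.5, -26.0]), (220, [8.5, 3.4, -28.0]), (221, [8.1, 3.4, -28.9])]
264 [(217, [5.1, 6.5, -12.3]), (218, [4.4, 6.5, -12.3]), (219, [8.3, 6.1, -25.6]), (220, [8.5, 6.0, -28.0]), (221, [8.2, 6.0, -29.0])]
270 [(217, [5.4, 10.6, -13.1]), (218, [4.4, 10.7, -12.5]), (219, [3.8, 10.7, -12.8]), (220, [2.8, 10.7, -12.1]), (221, [8.5, 9.8, -30.0])]
274 [(217, [4.8, 13.5, -11.5]), (218, [4.0, 13.6, -11.2]), (219, [3.8, 13.5, -12.9]), (220, [2.9, 13.5, -12.3]), (221, [2.0, 13.6, -12.0])]
[ 0.6  0.2 -0.6]
[ 0.3 -0.9  0.1]
[-0.3 -1.1  0.1]
[ 0.3  0.1 -0.4]
```

View pics/w5.png

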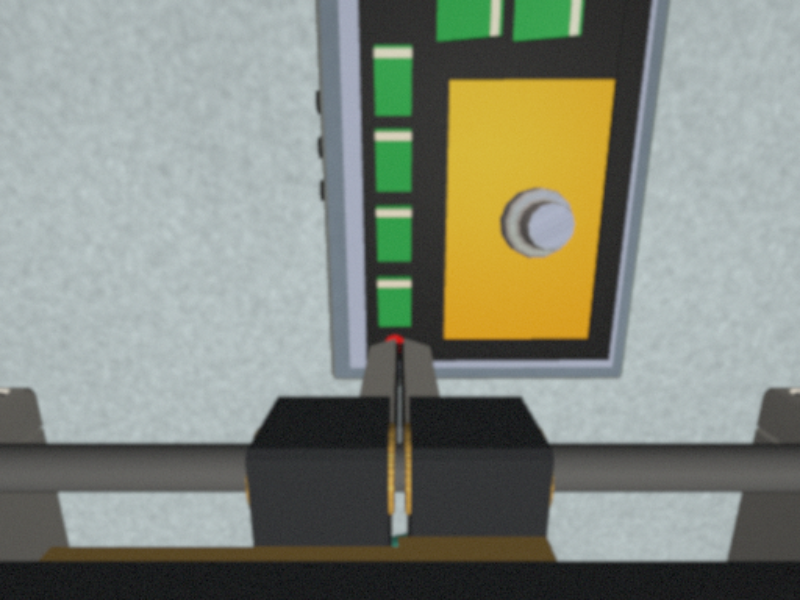

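The fingertips are V-shaped: the lowest point, at the centre line, is around tool z = -21 mm and the sides are higher. The dot at (397,340) is just under the front. Contact should come near TCP z ≈ 0.031, so I'll creep down.

>>> step_arm --deltas '[{"dp": [0, 0, 0.05], "twist": 0}, {"dp": [0, 0, 0.025], "twist": 0}, {"dp": [0, 0, 0], "twist": 0}]'

```text
time_s: 16.55
ee_pos: [0.504, -0.2576, 0.035]
eef_rot: [-3.141, -0.0, 1.693]
force: [-1.1, 0.9, -1.3]
grip_width: 0.0005
grip_force: 0.0
```

>>> step_arm --deltas '[{"dp": [0, 0, 0.025], "twist": 0}, {"dp": [0, 0, 0], "twist": 0}]'

```text
time_s: 16.75
ee_pos: [0.5041, -0.2576, 0.0341]
eef_rot: [-3.141, -0.0, 1.693]
force: [0.5, 0.1, 0.5]
grip_width: 0.0001
grip_force: 0.0
```

>>> step_arm --deltas '[{"dp": [0, 0, 0.025], "twist": 0}, {"dp": [0, 0, 0], "twist": 0}]'

```text
time_s: 16.95
ee_pos: [0.5041, -0.2576, 0.0331]
eef_rot: [-3.141, -0.0, 1.693]
force: [0.6, 0.1, -1.0]
grip_width: 0.0006
grip_force: 0.0
```

>>> step_arm --deltas '[{"dp": [0, 0, 0.015], "twist": 0}, {"dp": [0, 0, 0], "twist": 0}]'

```text
time_s: 17.15
ee_pos: [0.5041, -0.2576, 0.0326]
eef_rot: [-3.141, -0.0, 1.693]
force: [0.4, 0.2, 0.4]
grip_width: 0.0004
grip_force: 0.0
```

>>> step_arm --deltas '[{"dp": [0, 0, 0.015], "twist": 0}, {"dp": [0, 0, 0], "twist": 0}]'

```text
time_s: 17.35
ee_pos: [0.5041, -0.2576, 0.032]
eef_rot: [-3.142, -0.0, 1.693]
force: [0.1, 1.0, 0.2]
grip_width: 0.0004
grip_force: 0.0
```

```bash
python3 - <<'E'
from h import *
F=[]
for i in range(5):
    p,d=ctrl.camera("wrist");o=ctrl.get_obs();F.append(o["force"])
print(np.mean(F,0).round(2),o["ee_pos"],o["time_s"])
k=ctrl.get_calibration("wrist");H=k["hand_eye"];v,u=np.mgrid[:384,:512];P=(np.stack([(u-k["cx"])/k["fx"]*d,(v-k["cy"])/k["fy"]*d,d],-1)@H[:3,:3].T+H[:3,3])*1e3
for c in(250,252,254,256,258,260):print(c,[(r,P[r,c].round(1)[[0,2]].tolist()) for r in(213,214,215,216,217,218)])
E
```

```text
[ 0.03  0.06 -0.03] [ 0.50412842 -0.25765422  0.03206256] 17.6
250 [(213, [10.6, -20.1]), (214, [9.9, -20.0]), (215, [9.0, -19.5]), (216, [8.3, -19.4]), (217, [7.6, -19.4]), (218, [8.2, -23.2])]
252 [(213, [10.3, -19.3]), (214, [9.9, -20.2]), (215, [9.1, -19.8]), (216, [8.0, -18.5]), (217, [8.1, -21.1]), (218, [7.9, -22.5])]
254 [(213, [10.6, -19.9]), (214, [10.0, -20.4]), (215, [9.2, -20.0]), (216, [8.3, -19.3]), (217, [7.5, -19.3]), (218, [6.9, -19.5])]
256 [(213, [10.8, -20.6]), (214, [10.0, -20.4]), (215, [9.1, -19.9]), (216, [8.1, -19.0]), (217, [7.6, -19.5]), (218, [7.2, -20.4])]
258 [(213, [10.7, -20.5]), (214, [9.8, -19.8]), (215, [9.1, -19.7]), (216, [8.4, -19.8]), (217, [7.9, -20.4]), (218, [6.9, -19.5])]
260 [(213, [10.4, -19.3]), (214, [9.8, -19.6]), (215, [9.2, -20.2]), (216, [8.4, -19.9]), (217, [8.2, -21.3]), (218, [8.2, -23.2])]
```

>>> step_arm --deltas '[{"dp": [0, 0, 0.01], "twist": 0}, {"dp": [0, 0, 0], "twist": 0}]'

```text
time_s: 17.8
ee_pos: [0.5041, -0.2576, 0.0316]
eef_rot: [-3.142, -0.0, 1.693]
force: [-0.3, -0.6, 0.1]
grip_width: 0.0002
grip_force: 0.0
```

>>> step_arm --deltas '[{"dp": [0, 0, 0.01], "twist": 0}, {"dp": [0, 0, 0], "twist": 0}]'

```text
time_s: 18.0
ee_pos: [0.5041, -0.2577, 0.0312]
eef_rot: [-3.142, -0.0, 1.693]
force: [-0.7, -0.0, -0.2]
grip_width: 0.0007
grip_force: 0.0
```

>>> step_arm --deltas '[{"dp": [0, 0, 0.01], "twist": 0}, {"dp": [0, 0, 0], "twist": 0}]'

```text
time_s: 18.2
ee_pos: [0.5042, -0.2577, 0.0309]
eef_rot: [3.142, 0.0, 1.693]
force: [-0.5, -0.0, 1.9]
grip_width: 0.0008
grip_force: 0.6
```

>>> step_arm --deltas '[{"dp": [0, 0, 0.005], "twist": 0}, {"dp": [0, 0, 0], "twist": 0}]'

```text
time_s: 18.4
ee_pos: [0.5042, -0.2577, 0.0309]
eef_rot: [3.141, 0.0, 1.693]
force: [-2.1, 0.1, 4.9]
grip_width: 0.0004
grip_force: 2.2
```

```bash
python3 - <<'E'
from h import *
F=[]
for i in range(4):
    p,d=ctrl.camera("wrist");o=ctrl.get_obs();F.append([*o["force"],o["grip_force"]])
print(np.mean(F,0).round(2),o["ee_pos"],o["time_s"])
E
```

```text
[-1.64  0.97  4.99  2.62] [ 0.50418963 -0.2576986   0.03088947] 18.6
```

Frame contact is at TCP z = 0.0309, 5 N at a slight press. I'll ease up 0.5 mm and slide over tab 1.

>>> step_arm --deltas '[{"dp": [0, 0, -0.0125], "twist": 0}, {"dp": [0.06, 0, 0], "twist": 0}, {"dp": [0.06, 0, 0], "twist": 0}, {"dp": [0.075, 0, 0], "twist": 0}, {"dp": [0.075, 0, 0], "twist": 0}, {"dp": [0.075, 0, 0], "twist": 0}]'

```text
time_s: 19.2
ee_pos: [0.5025, -0.2437, 0.0313]
eef_rot: [3.141, 0.0, 1.693]
force: [-0.4, -0.8, 1.2]
grip_width: 0.0005
grip_force: 0.6
```

>>> step_arm --deltas '[{"dp": [0.075, 0, 0], "twist": 0}, {"dp": [0.075, 0, 0], "twist": 0}, {"dp": [0.075, 0, 0], "twist": 0}, {"dp": [0.075, 0, 0], "twist": 0}, {"dp": [0.075, 0, 0], "twist": 0}, {"dp": [0.075, 0, 0], "twist": 0}]'

```text
time_s: 19.8
ee_pos: [0.5002, -0.2258, 0.0311]
eef_rot: [-3.142, -0.0, 1.693]
force: [-0.6, -1.5, 0.0]
grip_width: 0.0009
grip_force: 0.2
```

>>> step_arm --deltas '[{"dp": [0.075, 0, 0], "twist": 0}, {"dp": [0.075, 0, 0], "twist": 0}, {"dp": [0.075, 0, 0], "twist": 0}, {"dp": [0.075, 0, 0], "twist": 0}, {"dp": [0.075, 0, 0], "twist": 0}, {"dp": [0.075, 0, 0], "twist": 0}, {"dp": [0.075, 0, 0], "twist": 0}, {"dp": [0.075, 0, 0], "twist": 0}, {"dp": [0.075, 0, 0], "twist": 0}, {"dp": [0.075, 0, 0], "twist": 0}, {"dp": [0.075, 0, 0], "twist": 0}]'

```text
time_s: 20.9
ee_pos: [0.4962, -0.1931, 0.0311]
eef_rot: [-3.142, -0.0, 1.693]
force: [-0.1, -0.2, -0.0]
grip_width: 0.0004
grip_force: 0.3
```

>>> step_arm --deltas '[{"dp": [0.075, 0, 0], "twist": 0}, {"dp": [0.075, 0, 0], "twist": 0}, {"dp": [0.075, 0, 0], "twist": 0}, {"dp": [0.075, 0, 0], "twist": 0}, {"dp": [0.075, 0, 0], "twist": 0}, {"dp": [0.075, 0, 0], "twist": 0}, {"dp": [0.075, 0, 0], "twist": 0}, {"dp": [0.075, 0, 0], "twist": 0}, {"dp": [0.075, 0, 0], "twist": 0}, {"dp": [0.075, 0, 0], "twist": 0}, {"dp": [0.075, 0, 0], "twist": 0}]'

```text
time_s: 22.0
ee_pos: [0.4924, -0.1605, 0.0313]
eef_rot: [3.141, 0.0, 1.693]
force: [-0.4, -1.5, 2.0]
grip_width: 0.0007
grip_force: 1.0
```

>>> step_arm --deltas '[{"dp": [0.075, 0, 0], "twist": 0}, {"dp": [0.075, 0, 0], "twist": 0}, {"dp": [0.075, 0, 0], "twist": 0}, {"dp": [0.075, 0, 0], "twist": 0}, {"dp": [0.075, 0, 0], "twist": 0}, {"dp": [0.075, 0, 0], "twist": 0}, {"dp": [0.075, 0, 0], "twist": 0}, {"dp": [0.075, 0, 0], "twist": 0}, {"dp": [0.075, 0, 0], "twist": 0}, {"dp": [0.075, 0, 0], "twist": 0}, {"dp": [0.075, 0, 0], "twist": 0}, {"dp": [0, 0, 0], "twist": 0}]'

```text
time_s: 23.2
ee_pos: [0.4881, -0.1275, 0.0311]
eef_rot: [-3.142, -0.0, 1.693]
force: [0.6, 0.6, 0.5]
grip_width: 0.0007
grip_force: 0.0
```

```bash
python3 - <<'E'
from ht import *
o,p,d=shoot("w6");q=(o["ee_pos"],o["eef_rot"]);print(o["time_s"],q,o["force"])
heights("w6");blobs(p,(45,120,40),(75,255,255),.054,q)
E
```

```text
23.2 (array([ 0.4881458 , -0.12747523,  0.03113401]), array([-3.14151328e+00, -6.86491056e-05,  1.69323330e+00])) [0.64153539 0.58191992 0.48910525]
w6 frame (None, 0) window (None, 0)
-58 [(None, 0), (None, 0), (None, 0), (np.float64(22.2), 11)]
-29 [(np.float64(22.4), 62), (np.float64(22.2), 54), (np.float64(22.3), 40), (np.float64(22.6), 41)]
0 [(None, 0), (None, 0), (None, 0), (None, 0)]
29 [(None, 0), (None, 0), (None, 0), (np.float64(108.2), 11)]
-25 [(np.float64(23.4), 128), (np.float64(25.1), 128), (np.float64(26.9), 136), (np.float64(28.6), 109)]
4 [(np.float64(23.4), 134), (np.float64(25.2), 136), (np.float64(27.0), 144), (np.float64(28.7), 111)]
[251.   16.7] 920 ctr [ 0.4708 -0.0021  0.054 ] box [[0.4628, 0.0052], [0.477, 0.007], [0.4792, -0.0098], [0.4646, -0.0116]]
[250.3  42.4] 37 ctr [ 0.472 -0.015  0.054] box [[0.4656, -0.0156], [0.4786, -0.014], [0.4787, -0.0146], [0.4656, -0.0161]]
[251.2  69.7] 923 ctr [ 0.4742 -0.0294  0.054 ] box [[0.4656, -0.0209], [0.4804, -0.0191], [0.4829, -0.0384], [0.4676, -0.0402]]
[250.6  97.3] 35 ctr [ 0.4757 -0.0445  0.054 ] box [[0.4694, -0.0451], [0.4824, -0.0435], [0.4824, -0.0441], [0.4694, -0.0457]]
[251.5 122.3] 760 ctr [ 0.4779 -0.0588  0.054 ] box [[0.4713, -0.069], [0.4694, -0.0509], [0.4843, -0.049], [0.4866, -0.0672]]
[291.6 228.5] 637 ctr [ 0.5125 -0.1239  0.054 ] box [[0.5026, -0.1323], [0.5017, -0.1166], [0.5216, -0.1161], [0.5228, -0.1318]]
[335.1 228.5] 684 ctr [ 0.5413 -0.1203  0.054 ] box [[0.5313, -0.1286], [0.53, -0.1128], [0.5509, -0.1125], [0.5527, -0.1283]]
[313.8 232. ] 25 ctr [ 0.5276 -0.1246  0.054 ] box [[0.5258, -0.1169], [0.5264, -0.1168], [0.5289, -0.1309], [0.5282, -0.131]]
[255.1 259.6] 76 ctr [ 0.4911 -0.1494  0.054 ] box [[0.4892, -0.1402], [0.4912, -0.1399], [0.4934, -0.1578], [0.4914, -0.1581]]
[255.4 332.2] 184 ctr [ 0.4984 -0.2077  0.054 ] box [[0.4939, -0.1977], [0.5004, -0.1969], [0.5028, -0.2158], [0.4962, -0.2166]]
```

Tab 2 reads level (22.2–22.6 mm) and tabs 5 and 6 are still up. Rounding the corner.

>>> step_arm --deltas '[{"dp": [0, 0.075, 0], "twist": 0}, {"dp": [0, 0.075, 0], "twist": 0}, {"dp": [0, 0.075, 0], "twist": 0}, {"dp": [0, 0.075, 0], "twist": 0}, {"dp": [0, 0.075, 0], "twist": 0}, {"dp": [0, 0.075, 0], "twist": 0}, {"dp": [0, 0.075, 0], "twist": 0}, {"dp": [0, 0.075, 0], "twist": 0}, {"dp": [0, 0.075, 0], "twist": 0}, {"dp": [0, 0.075, 0], "twist": 0}, {"dp": [0, 0.075, 0], "twist": 0}, {"dp": [0, 0.075, 0], "twist": 0}]'

```text
time_s: 24.45
ee_pos: [0.5242, -0.1234, 0.0311]
eef_rot: [-3.142, -0.0, 1.693]
force: [-0.7, 0.1, 0.0]
grip_width: 0.0005
grip_force: 0.2
```

>>> step_arm --deltas '[{"dp": [0, 0.075, 0], "twist": 0}, {"dp": [0, 0.075, 0], "twist": 0}, {"dp": [0, 0.075, 0], "twist": 0}, {"dp": [0, 0.075, 0], "twist": 0}, {"dp": [0, 0.075, 0], "twist": 0}, {"dp": [0, 0.075, 0], "twist": 0}, {"dp": [0, 0.075, 0], "twist": 0}, {"dp": [0, 0.075, 0], "twist": 0}, {"dp": [0, 0.075, 0], "twist": 0}, {"dp": [0, 0.075, 0], "twist": 0}, {"dp": [0, 0.075, 0], "twist": 0}, {"dp": [0, 0.075, 0], "twist": 0}]'

```text
time_s: 25.65
ee_pos: [0.5599, -0.119, 0.0311]
eef_rot: [3.142, 0.0, 1.693]
force: [0.0, -0.2, -0.3]
grip_width: 0.0005
grip_force: 0.0
```

>>> step_arm --deltas '[{"dp": [0, 0, 0], "twist": 0}, {"dp": [0, 0, -0.1], "twist": 0}, {"dp": [0, 0, -0.5], "twist": 0}, {"dp": [0, 0, -0.9], "twist": 0}, {"dp": [-0.8, 0, -0.9], "twist": 0}, {"dp": [-0.8, 0, -0.9], "twist": 0}, {"dp": [-0.8, 0, -0.5], "twist": 0}, {"dp": [-0.8, 0, 0], "twist": 0}, {"dp": [0, 0, 0], "twist": 0}, {"dp": [0, 0, 0], "twist": 0}, {"dp": [0, 0, 0], "twist": 0}]'

```text
time_s: 26.75
ee_pos: [0.5751, -0.2453, 0.183]
eef_rot: [-3.141, -0.0, 1.693]
force: [-0.2, -0.3, 0.6]
grip_width: 0.0002
grip_force: 0.0
```

```bash
python3 - <<'E'
from ht import *
o,p,d=shoot("w7");q=(o["ee_pos"],o["eef_rot"]);print(o["time_s"],q,o["force"])
heights("w7")
print("amber");blobs(p,(12,150,60),(30,255,255),.050,q,500)
print("red");blobs(p,(0,150,60),(6,255,255),.052,q)
E
```

```text
26.75 (array([ 0.57512823, -0.24527534,  0.18303148]), array([-3.14122152e+00, -3.71772502e-04,  1.69347822e+00])) [-0.2372695  -0.27027371  0.62954906]
w7 frame (np.float64(188.4), 1488) window (np.float64(242.0), 7061)
-58 [(np.float64(262.5), 586), (np.float64(193.6), 131), (np.float64(243.4), 328), (np.float64(258.9), 557)]
-29 [(np.float64(22.3), 44), (np.float64(22.4), 44), (np.float64(22.3), 49), (np.float64(22.7), 51)]
0 [(np.float64(22.3), 54), (np.float64(22.2), 45), (np.float64(22.3), 51), (np.float64(22.5), 54)]
29 [(np.float64(22.3), 53), (np.float64(22.4), 55), (np.float64(22.4), 51), (np.float64(22.4), 51)]
-25 [(np.float64(22.3), 59), (np.float64(22.2), 49), (np.float64(22.3), 60), (np.float64(22.3), 51)]
4 [(np.float64(22.2), 61), (np.float64(22.2), 49), (np.float64(22.3), 58), (np.float64(22.3), 52)]
amber
[238.2 132.2] 5062 ctr [ 0.5491 -0.1902  0.05  ] box [[0.5105, -0.1434], [0.5752, -0.1355], [0.5894, -0.243], [0.5192, -0.2515]]
red
[183.7  12.8] 77 ctr [ 0.4801 -0.0764  0.052 ] box [[0.4755, -0.0818], [0.475, -0.0725], [0.4853, -0.0713], [0.4859, -0.0805]]
[194.1 182.5] 53 ctr [ 0.5031 -0.2549  0.052 ] box [[0.4968, -0.259], [0.4993, -0.2492], [0.5087, -0.2512], [0.5063, -0.2611]]
```

View pics/w7.png

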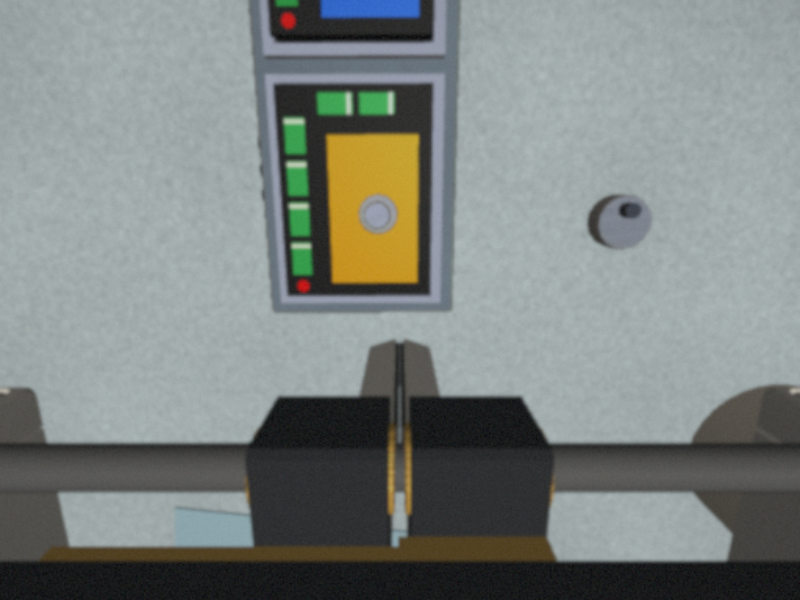

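The tabs now lie straight along the row and the cap has not moved. Tabs 2–6 measure 22.2–22.7 mm. Tab 1's reading is polluted by finger pixels, so I'll filter it before handing in.

```bash
sed -i 's/(d>0)/((d>0)\&(h<45))/g' ht.py; python3 - <<'E'
from ht import *
heights("w7")
E
```

```text
w7 frame (np.float64(21.9), 558) window (np.float64(20.1), 1429)
-58 [(np.float64(22.2), 42), (np.float64(22.2), 45), (np.float64(22.2), 42), (np.float64(22.3), 40)]
-29 [(np.float64(22.3), 44), (np.float64(22.4), 44), (np.float64(22.3), 49), (np.float64(22.7), 51)]
0 [(np.float64(22.3), 54), (np.float64(22.2), 45), (np.float64(22.3), 51), (np.float64(22.5), 54)]
29 [(np.float64(22.3), 53), (np.float64(22.4), 55), (np.float64(22.4), 51), (np.float64(22.4), 51)]
-25 [(np.float64(22.3), 59), (np.float64(22.2), 49), (np.float64(22.3), 60), (np.float64(22.3), 51)]
4 [(np.float64(22.2), 61), (np.float64(22.2), 49), (np.float64(22.3), 58), (np.float64(22.3), 52)]
```

```bash
python3 -c "
from station import ctrl
print(ctrl.hand_in())"
```

```text
the job is handed in; nothing more can be done
None
```

All six amber tabs were folded level in order from the red dot (22.2–22.7 mm by depth, level is 22.4) and the job is handed in; a first pass ran about 20 mm too high and touched nothing, and the second did the folding with about 5 N at most in the readings.

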